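Line up the tool holders for the next job

ROBOT

A 6-joint arm with a two-finger parallel gripper is mounted at the origin on the work surface. World frame = base frame: x ahead of the robot, y to its left, z up, the work surface at z = 0. Lengths are in m, angles in rad, forces in N, time in s.
With the tool pointing down it reaches from about 0.375 to 0.925 m from the base axis. Payload 5.7 kg.
Tool frame: the origin (TCP) lies on the centre line of the jaws, within the pads' length; the fingertips stand 19 mm ahead of it and the grasp point (between the pads) is the TCP; z points along the fingers, y is the line along which they close (so a half turn about z gives the same grasp; the last joint's range is limited). The gripper opens to 88 mm and grips with 3 to 60 N. Pads are 20 mm wide; open, the fingers measure 115 mm over their backs; the gripper's body (75 mm by 178 mm) begins 61 mm behind the grasp point.
Start: joints at [1.224, 0.359, 1.51, -0, 1.272, -0.115], TCP at [0.138, 0.584, 0.212] pointing down, gripper open.
Joint ranges: [-2.97, 2.97], [-1.01, 2.36], [0.21, 2.38], [-0.96, 4.11], [0.2, 2.71], [-2.98, 2.98]. Speed limits (rad/s): [2.39, 2.39, 3.14, 3.14, 3.14, 3.14].

INTERFACE

Orientations are given as a unit quaternion [x, y, z, w].
In Python, from workcell import status, viewer, order gives the robot as it stands.
- The arm moves only by the tool arm_command, never from a script. Its argument "moves" is a list of rows, each a list of 3 entries, a list of its own where there are three numbers: the opening, from -1 (shut) to 1 (fully open), then the shift along the tool's x, y, z in units of 40 mm (1.0 is 40 mm), then the turn about the tool's z in degrees. A call has 1 to 20 rows; each row shifts and turns the commanded pose from where the row before left it, along the tool's axes as they then stand; what a row does not reach is not made up. A row lasts 1/8 s, in which the tool goes at most 62.5 mm and 10.7 degrees, less where a joint would pass 70% of its speed; a pose out of reach is approached as far as the arm can. A call is refused whole if a number of a shift passes 1 or a number of a turn 10.7, either way. A call with a gripper value outside its range is refused whole. The fingers move at their own pace and stop on an object; "grip_force" is the grip in N (left out, the last holds). Time passes only in rows, so rows that do not move let the fingers close. It gives the time, the measured TCP pose, the force, the opening and the grip force at its end, in the units of the state.
- status.sense(): the state, without advancing time (a new reading comes with each control period).
- viewer.camera(name): name is "scene" or "top" or "wrist"; returns the picture (420x560x3 uint8, blue, green, red); there is no depth.
- viewer.camera_info(name): a dict with "fx", "fy", "cx", "cy" (pixels), "k1" (the pictures are not rectified: a ray, as slopes to the right and down, at radius r is drawn at 1 + k1 r^2 times it, then the intrinsics apply), "view" (4x4, takes a point from world to camera coordinates). Camera axes: x right, y up, looking along -z (the intrinsics and any distortion apply to the point x, -y, -z); pixel columns grow to the right and rows downward; lengths in m; the calibration is good to about 2 mm. A picture is of the moment at which its call begins: read the wrist's pose just before it. camera_info takes no time and is no camera call; for the wrist camera it gives the pose at the moment of the call.
- order.sign_off(): hands the job in; it is judged then, once.
The state is a dict: "t": time; "joint_positions": joint angles; "qd": joint speeds; "tau": joint torques, N m; "tool_pos": TCP position; "eef_rot": TCP orientation; "ft_force": force on the tool from outside, world axes, zero at the start; "torque": the same for the moment, N m; "width": opening from 0.0 (shut) to 1.0 (fully open); "grip_force": force on a finger pad.
Only numpy, scipy, OpenCV 4.12 (cv2) and the standard library are available. Lean on these libraries where they do the work, as an engineer would, in place of code of your own. Each camera call takes 0.05 s, during which the arm holds its last target. There are 200 camera calls.

TASK

On the white line-up board, taking the yellow edge as its front, stand the face mill on the round mark between the touch probe and the test arbor, the collet chuck with the black nut on the mark directly behind the probe, and the brass-nosed chuck on the mark directly behind the arbor. Then lay the blue insert case flat and centred on top of the face mill. Set everything down gently, upright and centred on its mark, knock nothing over, and leave the oil bottle and the spanner where they are.

Things in the scene. Friction and masses are not known exactly. Their poses are not given: they have to be found in the camera images.
- board: Fixed white plate, 210 (x) by 290 mm (y), 6 mm thick, origin at the centre of its underside, z up. Yellow stripe on its -x long edge = front; behind = +x. Six flat painted marks, dark with copper rims, 70 mm across: centres x = -47.5 (front row) and +47.5 mm, y = -95, 0, +95 mm. The outer front two hold the probe and the arbor, either way round; the rest start empty.
- probe: Touch probe, fixed on one outer front mark of the board. Steel flange 56 mm across, white round body 48 mm across, thin stylus with a red ball, 88 mm tall in all. Origin at the centre of its foot, on the board's top; its axes are parallel to the board's, so the mark directly behind it is 95 mm along its +x.
- arbor: Test arbor, fixed on the other outer front mark of the board. Steel flange 56 mm across, bright steel rod 34 mm across with a green top, 85 mm tall in all. Origin at the centre of its foot, on the board's top; its axes are parallel to the board's, so the mark directly behind it is 95 mm along its +x.
- face_mill: Face mill, loose, about 0.6 kg: dark steel disc 58 mm across with seven brass-coloured inserts set in its rim, its cylindrical side from 22 to 55 mm above its foot, flat top at 55 mm; narrower steel foot 46 mm across below. Stands upright on the bench, z up. Origin at the centre of the underside of the foot. Round: any yaw. Grip the disc's side from above.
- collet_chuck: Collet chuck, loose, about 0.6 kg. It stands upright on a round foot (48 mm across), with a steel flange 56 mm across from 26 to 46 mm above the foot; above the flange a black round nut 42 mm across, to 76 mm above the foot, to grip from above. Origin at the centre of the underside of the foot, z up. Any yaw.
- brass_chuck: Brass-nosed chuck, loose, about 0.55 kg. It stands upright on a round foot (48 mm across), with a steel flange 56 mm across from 26 to 46 mm above the foot; above the flange a slim round brass nose 28 mm across, to 78 mm above the foot, to grip from above. Origin at the centre of the underside of the foot, z up. Any yaw.
- insert_case: Blue plastic insert case, loose, closed solid box 52 mm (its x) by 34 mm (its y) by 22 mm high with a pale patch on top, about 80 g, lying flat on the bench. Origin at the centre of its underside, z up. Any yaw on the face mill is right.
- oil: Amber oil bottle with a black cap, 42 mm across, 100 mm tall, standing loose on the bench; origin at the centre of its underside. A bystander: leave it.
- spanner: Steel spanner, 170 mm long, lying loose on the bench beyond the work; its x runs along it, origin at the middle of its underside. A bystander: leave it.

How it is judged:
At the end, for the whole second after the job is handed in: Mill on the front mark between probe and arbor, collet chuck behind the probe, brass chuck behind the arbor: upright, on the board, within 12 mm of the mark's centre along each board axis; case flat on the mill, centres within 12 mm; tilts under 0.1 rad, heights within 5 mm; all released, at rest (x of face_mill in the frame of board between -0.0595 and -0.0355 m and y of face_mill in the frame of board between -0.012 and 0.012 m and z of face_mill in the frame of board between 0.001 and 0.011 m and angle between each of face_mill, collet_chuck, brass_chuck, insert_case's own z axis and vertical below 0.1 rad and x of collet_chuck in the frame of probe between 0.083 and 0.107 m and y of collet_chuck in the frame of probe between -0.012 and 0.012 m and z of collet_chuck in the frame of probe between -0.005 and 0.005 m and x of brass_chuck in the frame of arbor between 0.083 and 0.107 m and y of brass_chuck in the frame of arbor between -0.012 and 0.012 m and z of brass_chuck in the frame of arbor between -0.005 and 0.005 m and horizontal distance between insert_case and face_mill below 0.012 m and z of insert_case in the frame of face_mill between 0.05 and 0.06 m and linear speed of each of face_mill, collet_chuck, brass_chuck, insert_case below 0.01 m/s and angular speed of each of face_mill, collet_chuck, brass_chuck, insert_case below 0.1 rad/s); the robot touches nothing.
It fails at once if the face mill or a chuck is toppled (tilts more than 0.6 rad) (angle between any of face_mill, collet_chuck, brass_chuck's own z axis and vertical above 0.6 rad).
It fails at once if the face mill, a chuck or the case is dropped (moves faster than 0.5 m/s with no finger on it: a fall of about 13 mm) ((linear speed of face_mill above 0.5 m/s and contact force between the fingers and face_mill below 0.1 N) or (linear speed of collet_chuck above 0.5 m/s and contact force between the fingers and collet_chuck below 0.1 N) or (linear speed of brass_chuck above 0.5 m/s and contact force between the fingers and brass_chuck below 0.1 N) or (linear speed of insert_case above 0.5 m/s and contact force between the fingers and insert_case below 0.1 N)).
It fails at once if the oil bottle or the spanner is moved by more than 20 mm, or the bottle tipped (distance of any of oil, spanner from where it was at the start of the episode above 0.02 m or angle between oil's own z axis and vertical above 0.4 rad).
It also fails if it takes over 102 s, if anything falls off the work surface, if the arm or the gripper's body presses on something with over 40 N, if the wrist force passes 120 N, or if a joint passes its speed limit or range.

## Working session

There is one attempt and no reset: what is moved stays moved. The work goes in short steps, Python scripts to look and compute and a tool call to move; the robot and the scene stay as the last step left them, time stands still between calls to the robot, and variables do not carry over. Pictures are saved under pics/ and viewed, at most 14 in all, crops included, and the job is handed in when it is done.

Besides the shell and the picture viewer there is one more tool, called after "Call:" as name([rows], argument=value, ...), one row to a line, values as JSON. arm_command: Moves the arm, as the interface text tells. Its arguments: {"type":"object","properties":{"moves":{"type":"array"},"grip_force":{"type":"number"}},"required":["moves"]}

```bash
mkdir -p pics; python3 - <<'E'
from workcell import status, viewer
import cv2
s=status.sense(); print({k:s[k] for k in("t","tool_pos","eef_rot","width")})
for n in("top","scene"):
    cv2.imwrite(f"pics/{n}0.png",viewer.camera(n)); i=viewer.camera_info(n); print(n,i)
E
```

```text
{'t': 0.0, 'tool_pos': array([0.13762226, 0.58328057, 0.21132307]), 'eef_rot': array([ 1.15637759e-01,  9.93291040e-01, -8.85326199e-04, -1.88752577e-04]), 'width': 0.9963903094071368}
top {'fx': 395.83272526809935, 'fy': 395.83272526809935, 'cx': 280.83265802038545, 'cy': 208.96040389029395, 'k1': -0.08950530426013299, 'view': array([[-0.00492068, -0.99998588, -0.00200601,  0.0745509 ],
       [ 0.98537255, -0.00519047,  0.17033494, -0.57449749],
       [-0.17034294, -0.0011385 ,  0.98538418, -0.86602774],
       [ 0.        ,  0.        ,  0.        ,  1.        ]])}
scene {'fx': 492.7994108986747, 'fy': 492.7994108986747, 'cx': 279.0276595905994, 'cy': 210.1190995121977, 'k1': -0.06906478516302055, 'view': array([[-6.83075867e-01,  7.30347411e-01,  1.34642077e-04,
         3.48725209e-01],
       [-3.81990895e-01, -3.57423750e-01,  8.52250679e-01,
         2.14070280e-01],
       [ 6.22487201e-01,  5.82100439e-01,  5.23133599e-01,
        -1.58594346e+00],
       [ 0.00000000e+00,  0.00000000e+00,  0.00000000e+00,
         1.00000000e+00]])}
```

View pics/top0.png

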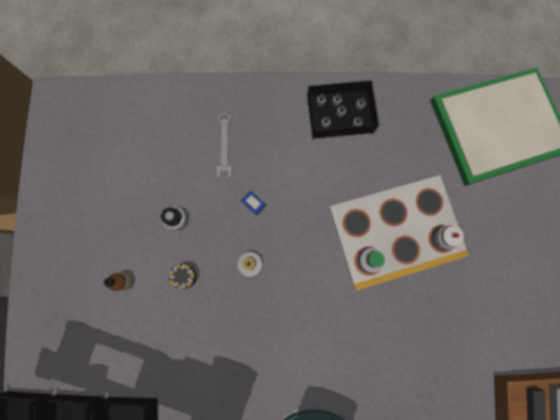

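View pics/scene0.png

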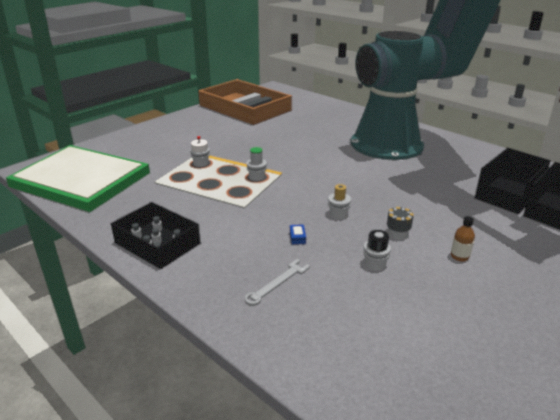

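Top view: the yellow front faces the robot. Arbor (375,259), probe (453,235), mill (182,276), black-nut chuck (172,216), brass chuck (250,264) and case (254,203). The free marks are at (405,249), (429,202) and (357,222). I'll measure these now.

```bash
cat > h.py <<'E'
import numpy as np, cv2
from workcell import status, viewer
def ray(i,uv):
    """camera centre and world ray directions of pixels"""
    uv=np.asarray(uv,float).reshape(-1,1,2)
    K=np.array([[i["fx"],0,i["cx"]],[0,i["fy"],i["cy"]],[0,0,1.]])
    n=cv2.undistortPoints(uv,K,np.array([i["k1"],0,0,0,0.])).reshape(-1,2)
    d=np.c_[n[:,0],-n[:,1],-np.ones(len(n))]
    V=i["view"]; R=V[:3,:3]
    return -R.T@V[:3,3], d@R
def onplane(i,uv,z):
    c,d=ray(i,uv); return c+d*((z-c[2])/d[:,2])[:,None]
def proj(i,p):
    V=i["view"]; q=np.atleast_2d(p)@V[:3,:3].T+V[:3,3]
    n=np.c_[q[:,0],-q[:,1]]/-q[:,2:]; n=n*(1+i["k1"]*(n**2).sum(1,keepdims=True))
    return n*[i["fx"],i["fy"]]+[i["cx"],i["cy"]]
E
python3 - <<'E'
import cv2,numpy as np
im=cv2.imread("pics/top0.png")
a=cv2.resize(im[170:300,95:290],None,fx=4,fy=4,interpolation=cv2.INTER_CUBIC)
b=cv2.resize(im[165:300,320:480],None,fx=4,fy=4,interpolation=cv2.INTER_CUBIC)
cv2.imwrite("pics/a.png",a);cv2.imwrite("pics/b.png",b)
s=cv2.imread("pics/scene0.png")
cv2.imwrite("pics/c.png",cv2.resize(s[170:280,270:430],None,fx=5,fy=5,interpolation=cv2.INTER_CUBIC))
E
```

```text
(no output)
```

View pics/a.png

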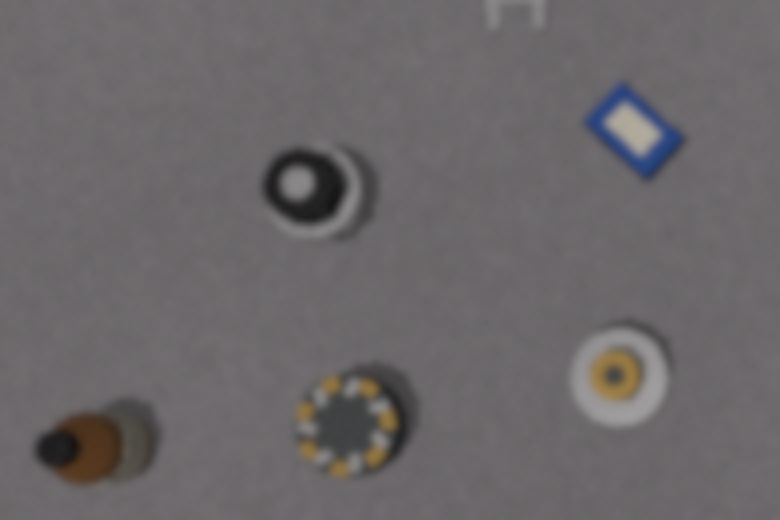

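View pics/b.png

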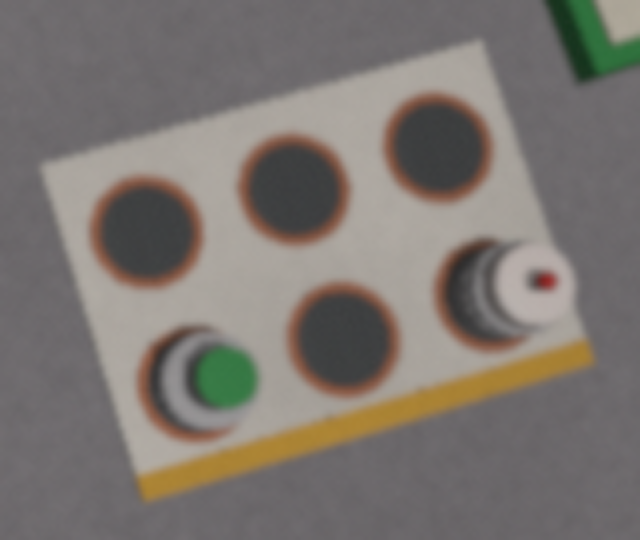

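Crop a: nut dot (297,183), mill (347,424), brass nose (614,376), case centre (634,131), in 4x crop pixels. Crop b: free marks at (146,231), (294,189), (438,148) and (344,339). I'll refine these with masks and cross-check them against the scene view.

```bash
cat > m.py <<'E'
from h import *
it,isc=viewer.camera_info("top"),viewer.camera_info("scene")
T=cv2.imread("pics/top0.png");S=cv2.imread("pics/scene0.png")
def blobs(im,lo,hi,box,amin):
    x0,y0,x1,y1=box; c=cv2.resize(im[y0:y1,x0:x1],None,fx=4,fy=4,interpolation=cv2.INTER_CUBIC)
    m=cv2.inRange(cv2.cvtColor(c,cv2.COLOR_BGR2HSV),lo,hi)
    o=[]
    for k in cv2.findContours(m,cv2.RETR_EXTERNAL,cv2.CHAIN_APPROX_NONE)[0]:
        if cv2.contourArea(k)>amin: o.append((k[:,0]+.5)/4-.5+[x0,y0])
    return o
def cen(k):
    k=k.astype(np.float32); M=cv2.moments(k.reshape(-1,1,2)); return np.array([M["m10"],M["m01"]])/M["m00"]
def rep(n,i,k,z):
    w=onplane(i,k,z)[:,:2]; r=cv2.minAreaRect((w*1000).astype(np.float32)); mc=cv2.minEnclosingCircle((w*1000).astype(np.float32))
    print(n,"px",cen(k).round(1),"cen",(cen(w*1000)).round(1),"rect",np.round(r[0],1),np.round(r[1],1),round(r[2],1),"circ",np.round(mc[0],1),round(2*mc[1],1))
if __name__=="__main__":
    for k in blobs(T,(0,0,0),(180,255,92),(330,180,450,275),3000): rep("mark",it,k,.006)
    for k in blobs(T,(15,110,80),(35,255,255),(345,240,475,295),1500): rep("stripe",it,k,.006)
    for k in blobs(T,(40,100,50),(85,255,255),(345,240,400,285),800): rep("green",it,k,.091)
    for k in blobs(T,(100,120,50),(130,255,255),(235,185,275,220),800): rep("case",it,k,.022)
    for k in blobs(T,(12,100,80),(32,255,255),(235,245,262,280),300): rep("brass",it,k,.078)
    for k in blobs(T,(0,0,0),(180,255,70),(155,200,190,233),800): rep("nut",it,k,.076)
    ins=blobs(T,(12,80,80),(32,255,255),(165,258,200,292),30); print(len(ins)); rep("mill",it,np.vstack(ins),.055)
    p=np.array([cen(k) for k in ins]); w=onplane(it,p,.055)*1000
    q,res,*_=np.linalg.lstsq(np.c_[2*w[:,:2],np.ones(len(w))],(w[:,:2]**2).sum(1),rcond=None); print("circlefit",q[:2],np.sqrt(q[2]+q[0]**2+q[1]**2),p.round(1).tolist())
    for k in blobs(S,(100,120,50),(130,255,255),(280,215,315,250),800): rep("S case",isc,k,.022)
    for k in blobs(S,(12,100,60),(32,255,255),(325,175,352,205),300): rep("S brass",isc,k,.07)
    for k in blobs(S,(0,0,0),(180,255,70),(360,225,395,255),800): rep("S nut",isc,k,.065)
E
python3 m.py
```

```text
mark px [405.5 249.4] cen [ 482.3 -227.6] rect [ 482.  -227.6] [54.4 54.8] 87.2 circ [ 482.3 -227.5] 55.9
mark px [356.3 222.6] cen [ 548.1 -110.5] rect [ 548.  -110.4] [54.8 54.3] 62.7 circ [ 548.3 -110.7] 55.6
mark px [393.1 211.9] cen [ 573.7 -201.9] rect [ 573.8 -202. ] [54.7 54.4] 89.6 circ [ 573.6 -201.9] 55.4
mark px [429.2 201.4] cen [ 599.4 -293.6] rect [ 599.5 -293.6] [55.5 53.9] 89.7 circ [ 599.4 -293.7] 55.9
stripe px [410.4 270. ] cen [ 433.7 -240.1] rect [ 433.8 -240.7] [ 15.4 290.1] 15.6 circ [ 436.4 -240. ] 290.1
green px [375.8 259. ] cen [ 456.4 -134.2] rect [ 456.6 -134.3] [30.8 29.2] 89.4 circ [ 456.3 -134.1] 31.4
case px [253.1 202.3] cen [596.2 138.1] rect [596.3 138. ] [50.8 32.1] 47.2 circ [596.4 137.9] 56.3
brass px [248.6 263.4] cen [449.3 142.9] rect [449.5 143.1] [24.7 24.5] 89.8 circ [449.2 142.8] 25.7
nut px [170.7 216.1] cen [555.4 320. ] rect [555.7 320. ] [46.1 40.1] 63.9 circ [555.2 320.2] 47.2
7
mill px [183.3 275.4] cen [423.4 292. ] rect [422.1 295.8] [55.7 55.8] 7.4 circ [422.3 296.6] 58.7
circlefit [422.03044622 297.11568287] 24.38761161171319 [[179.3, 286.7], [188.4, 283.8], [171.8, 281.7], [191.7, 274.7], [171.0, 272.4], [186.9, 266.5], [177.6, 265.8]]
S case px [297.4 236.3] cen [616.2 154.9] rect [608.9 148.8] [74.7 33.6] 47.0 circ [609.1 148.3] 79.1
S brass px [339.7 192. ] cen [460.3 151.3] rect [459.5 151.6] [72.4 24.2] 36.5 circ [461.4 149.2] 72.6
S nut px [377.9 241.6] cen [564.9 329. ] rect [562.1 326.4] [76.7 40.9] 24.8 circ [560.2 329.9] 77.3
```

View pics/c.png

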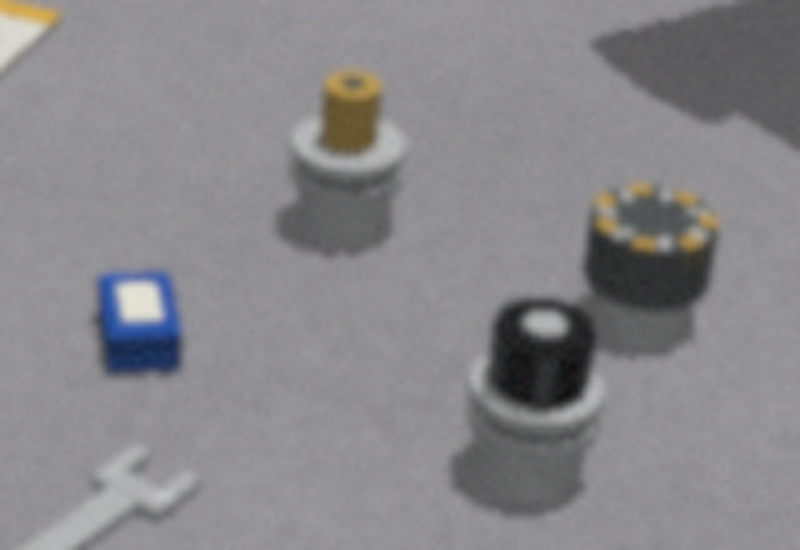

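Crop c shows the brass nose hole (352,82), nut dot (546,324), mill top (653,216) and case patch (139,302), in 5x pixels. Next I'll triangulate them against the top view.

```bash
python3 - <<'E'
from m import *
f4=lambda x,y:[95+(x+.5)/4-.5,170+(y+.5)/4-.5]
f5=lambda x,y:[270+(x+.5)/5-.5,170+(y+.5)/5-.5]
for n,a,b,z in(("nut",f4(297,183),f5(546,324),.076),("brass",f4(614,376),f5(352,82),.078),("mill",f4(347,424),f5(653,216),.055),("case",f4(634,131),f5(139,302),.022)):
    c1,d1=ray(it,[a]);c2,d2=ray(isc,[b]);d1=d1[0];d2=d2[0]
    s=np.linalg.lstsq(np.c_[d1,-d2],c2-c1,rcond=None)[0]
    p,q=c1+s[0]*d1,c2+s[1]*d2
    print(n,"tri",(500*(p+q)).round(1),"gap",1000*np.linalg.norm(p-q).round(4),"top",(1000*onplane(it,[a],z)[0]).round(1),"scene",(1000*onplane(isc,[b],z)[0]).round(1))
k=blobs(T,(100,120,50),(130,255,255),(235,185,275,220),800)[0]
print(cv2.boxPoints(cv2.minAreaRect((onplane(it,k,.022)[:,:2]*1000).astype(np.float32))))
E
```

```text
nut tri [556.9 324.3  75.8] gap 0.1 top [556.9 324.2  76. ] scene [557.1 324.5  76. ]
brass tri [448.9 143.5  78.2] gap 0.9 top [448.7 143.9  78. ] scene [449. 143.  78.]
mill tri [422.6 296.5  55.4] gap 0.5 top [422.7 296.4  55. ] scene [421.8 296.4  55. ]
case tri [596.3 137.8  20.6] gap 0.3 top [595.9 137.8  22. ] scene [597.9 139.   22. ]
[[567.24695 130.26843]
 [590.7914  108.43479]
 [625.3015  145.64893]
 [601.7571  167.48257]]
```

```bash
cat > go.py <<'E'
import sys, numpy as np
from workcell import status
from scipy.spatial.transform import Rotation as R
s=status.sense(); p=s["tool_pos"]; M=R.from_quat(s["eef_rot"]).as_matrix()
print("t",round(s["t"],2),"pos",(p*1000).round(1),"theta",np.degrees(np.arctan2(M[1,1],M[0,1])).round(2),"tilt z",M[:,2].round(4),"w",round(s["width"],3),"F",s["ft_force"].round(1),"grip",s["grip_force"])
q=p
for a in sys.argv[1:]:
    t=np.array(eval(a))/1000.; print(a,"units",(M.T@(t-q)/.04).round(3)); q=t
E
echo
```

Call:
arm_command([
  [1,[0,0,0],10.18],
  [1,[0,0,0],10.18],
  [1,[0,0,0],10.18],
  [1,[0,0,0],10.18],
  [1,[0,0,0],10.18],
  [1,[0,0,0],10.18],
  [1,[0,0,0],0],
  [1,[0,0,0],0],
], grip_force=35)

```text
t: 1.1
tool_pos: [0.1378, 0.5837, 0.2119]
eef_rot: [0.603, 0.798, -0.0, 0.0]
ft_force: [0.2, -0.6, 0.3]
width: 1.002
grip_force: 0.0
```

```bash
python3 go.py 422.4,296.6,200 422.4,296.6,42
```

```text
t 1.1 pos [137.8 583.7 211.9] theta 15.84 tilt z [-2.e-04 -6.e-04 -1.e+00] w 1.002 F [ 0.2 -0.6  0.3] grip 0.0
422.4,296.6,200 units [-8.847  4.887  0.299]
422.4,296.6,42 units [2.00e-03 1.00e-03 3.95e+00]
```

Call:
arm_command([
  [1,[-0.8,0.44,0.03],0],
  [1,[-0.8,0.44,0.03],0],
  [1,[-0.8,0.44,0.03],0],
  [1,[-0.8,0.44,0.03],0],
  [1,[-0.8,0.44,0.03],0],
  [1,[-0.8,0.44,0.03],0],
  [1,[-0.8,0.44,0.03],0],
  [1,[-0.8,0.44,0.03],0],
  [1,[-0.8,0.44,0.03],0],
  [1,[-0.8,0.44,0.03],0],
  [1,[-0.85,0.48,0],0],
  [1,[0,0,0],0],
  [1,[0,0,0],0],
])

```text
t: 2.72
tool_pos: [0.4208, 0.2958, 0.2]
eef_rot: [0.604, 0.797, -0.0, -0.0]
ft_force: [-0.6, -0.4, -0.0]
width: 0.998
grip_force: 0.0
```

```bash
python3 go.py 422.4,296.6,42; python3 - <<'E'
from h import *
i=viewer.camera_info("wrist"); cv2.imwrite("pics/w1.png",viewer.camera("wrist"))
print(proj(i,[[.4224,.2966,.055],[.557,.3243,.076],[.449,.1435,.078]]).round(1))
E
```

```text
t 2.73 pos [420.8 295.8 200. ] theta 15.67 tilt z [-8.e-04  1.e-04 -1.e+00] w 0.998 F [-0.6 -0.4 -0. ] grip 0.0
422.4,296.6,42 units [0.008 0.048 3.951]
[[284.4 192.5]
 [439.1 208.8]
 [268.4 348.9]]
```

View pics/w1.png

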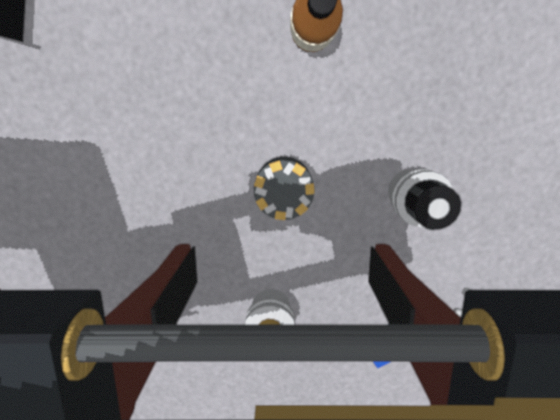

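Wrist view: mill top at about (284,189) against a predicted (284,192.5), and the nut dot matches its prediction. I'll refine this with a mask.

```bash
cat > wm.py <<'E'
from m import *
def millw(i,im,z,box):
    ins=blobs(im,(12,80,60),(32,255,255),box,60)
    w=onplane(i,np.array([cen(k) for k in ins]),z)*1000
    q=np.linalg.lstsq(np.c_[2*w[:,:2],np.ones(len(w))],(w[:,:2]**2).sum(1),rcond=None)[0]
    print(len(ins),"mill",q[:2].round(1),np.sqrt(q[2]+q[0]**2+q[1]**2).round(2)); return q[:2]
E
python3 - <<'E'
from wm import *
i=viewer.camera_info("wrist"); im=cv2.imread("pics/w1.png")
millw(i,im,.055,(240,145,330,235))
for k in blobs(im,(0,0,190),(180,60,255),(420,190,455,225),800): rep("dot",i,k,.076)
E
```

```text
7 mill [420.8 298.7] 24.36
dot px [438.4 208.2] cen [555.9 324.9] rect [556.  324.9] [16.8 16.8] 15.7 circ [555.8 324.9] 17.3
```

```bash
python3 go.py 421.2,298.0,42
```

```text
t 2.77 pos [420.5 296.1 200. ] theta 15.71 tilt z [-7.e-04  1.e-04 -1.e+00] w 1.002 F [-0.3  0.2 -0.2] grip 0.0
421.2,298.0,42 units [0.041 0.032 3.951]
```

Call:
arm_command([
  [1,[0.04,0.03,0.8],0],
  [1,[0,0,0.8],0],
  [1,[0,0,0.8],0],
  [1,[0,0,0.8],0],
  [1,[0,0,0.5],0],
  [1,[0,0,0.25],0],
  [1,[0,0,0],0],
  [-1,[0,0,0],0],
  [-1,[0,0,0],0],
  [-1,[0,0,0],0],
  [-1,[0,0,0],0],
  [-1,[0,0,0],0],
  [-1,[0,0,0],0],
], grip_force=35)

```text
t: 4.4
tool_pos: [0.4217, 0.2974, 0.0425]
eef_rot: [0.604, 0.797, -0.0, -0.0]
ft_force: [-3.0, 0.1, 6.4]
width: 0.64
grip_force: 35.0
```

```bash
python3 go.py 421.2,298.0,180
```

```text
t 4.4 pos [421.7 297.4  42.5] theta 15.63 tilt z [-3.e-04 -1.e-04 -1.e+00] w 0.64 F [-3.   0.1  6.4] grip 35.003260374069214
421.2,298.0,180 units [ 0.017 -0.009 -3.437]
```

Call:
arm_command([
  [-1,[0,0,-0.2],0],
  [-1,[0,0,-0.4],0],
  [-1,[0,0,-0.6],0],
  [-1,[0,0,-0.7],0],
  [-1,[0,0,-0.7],0],
  [-1,[0,0,-0.6],0],
  [-1,[0,0,-0.3],0],
  [-1,[0,0,0],0],
  [-1,[0,0,0],0],
])

```text
t: 5.52
tool_pos: [0.4212, 0.297, 0.1811]
eef_rot: [0.604, 0.797, -0.001, -0.0]
ft_force: [-0.3, 0.3, -4.1]
width: 0.631
grip_force: 35.0
```

```bash
python3 go.py 482.3,-227.6,180 482.3,-227.6,49
```

```text
t 5.53 pos [421.2 297.  181.1] theta 15.64 tilt z [-0.0018 -0.0011 -1.    ] w 0.631 F [-0.3  0.3 -4.1] grip 34.994747042655945
482.3,-227.6,180 units [-13.043  -2.064   0.038]
482.3,-227.6,49 units [2.000e-03 7.000e-03 3.275e+00]
```

Call:
arm_command([
  [-1,[-0.4,-0.05,0],0],
  [-1,[-0.6,-0.05,0],0],
  [-1,[-0.8,-0.14,0],0],
  [-1,[-0.8,-0.14,0],0],
  [-1,[-0.8,-0.14,0],0],
  [-1,[-0.8,-0.14,0],0],
  [-1,[-0.8,-0.14,0],0],
  [-1,[-0.8,-0.14,0],0],
  [-1,[-0.8,-0.14,0],0],
  [-1,[-0.8,-0.14,0],0],
  [-1,[-0.8,-0.14,0],0],
  [-1,[-0.8,-0.14,0],0],
  [-1,[-0.8,-0.14,0],0],
  [-1,[-0.8,-0.14,0],0],
  [-1,[-0.8,-0.14,0],0],
  [-1,[-0.8,-0.14,0],0],
  [-1,[-0.55,0,0],0],
  [-1,[-0.29,0,0],0],
  [-1,[0,0,0],0],
  [-1,[0,0,0],0],
])

```text
t: 8.02
tool_pos: [0.4828, -0.2259, 0.1819]
eef_rot: [0.604, 0.797, 0.0, -0.001]
ft_force: [-0.2, -0.0, -4.2]
width: 0.637
grip_force: 35.0
```

```bash
python3 go.py 482.3,-227.6,49
```

```text
t 8.03 pos [ 482.8 -225.9  181.9] theta 15.67 tilt z [-9.e-04  9.e-04 -1.e+00] w 0.637 F [-0.2 -0.  -4.2] grip 34.99494194984436
482.3,-227.6,49 units [-0.042 -0.021  3.324]
```

Call:
arm_command([
  [-1,[-0.04,-0.02,0.4],0],
  [-1,[0,0,0.7],0],
  [-1,[0,0,0.7],0],
  [-1,[0,0,0.6],0],
  [-1,[0,0,0.4],0],
  [-1,[0,0,0.25],0],
  [-1,[0,0,0.15],0],
  [-1,[0,0,0],0],
  [-1,[0,0,0],0],
])

```text
t: 9.15
tool_pos: [0.4834, -0.2291, 0.0548]
eef_rot: [0.604, 0.797, -0.0, 0.001]
ft_force: [0.8, 0.1, -4.9]
width: 0.637
grip_force: 35.0
```

```bash
python3 go.py 482.3,-227.6,48.5; python3 - <<'E'
from h import *
i=viewer.camera_info("wrist"); im=viewer.camera("wrist"); t=viewer.camera("top")
cv2.imwrite("pics/w2.png",np.vstack([im[100:],cv2.resize(t[165:300,320:480],(560,272))[:272]]))
np.save("w2.npy",im); print(proj(i,[[.4823,-.2276,.006],[.4823,-.2276,.061],[.5737,-.2019,.006]])-[0,100])
E
```

```text
t 9.15 pos [ 483.4 -229.1   54.8] theta 15.64 tilt z [ 1.e-03 -8.e-04 -1.e+00] w 0.637 F [ 0.8  0.1 -4.9] grip 34.99500095844269
482.3,-227.6,48.5 units [ 0.043 -0.016  0.157]
[[281.4164519  123.5797487 ]
 [281.16487638 157.29746015]
 [422.9725886  123.50726986]]
```

View pics/w2.png

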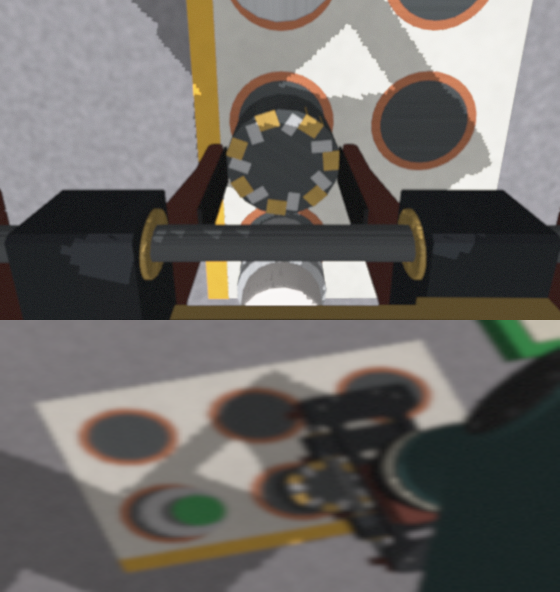

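The wrist view shows the mill top at (284,160), 3 px from the predicted (281,157). The mark behind is also where predicted, so I'll lower it.

Call:
arm_command([
  [-1,[0.04,-0.02,0.04],0],
  [-1,[0,0,0.04],0],
  [-1,[0,0,0.03],0],
  [-1,[0,0,0.03],0],
  [-1,[0,0,0],0],
  [-1,[0,0,0],0],
])

```text
t: 10.0
tool_pos: [0.4817, -0.2275, 0.0486]
eef_rot: [0.604, 0.797, -0.0, 0.0]
ft_force: [0.1, 0.5, -2.3]
width: 0.634
grip_force: 35.0
```

```bash
python3 go.py 482.3,-227.6,48.5
```

```text
t 10.0 pos [ 481.7 -227.5   48.6] theta 15.64 tilt z [-0.e+00 -1.e-04 -1.e+00] w 0.634 F [ 0.1  0.5 -2.3] grip 34.99686598777771
482.3,-227.6,48.5 units [-0.008  0.014  0.004]
```

Call:
arm_command([
  [-1,[0,0,0.02],0],
  [-1,[0,0,0],0],
  [0.7,[0,0,0],0],
  [1,[0,0,0],0],
  [1,[0,0,0],0],
  [1,[0,0,0],0],
  [1,[0,0,-0.3],0],
  [1,[0,0,-0.7],0],
  [1,[0,0,-0.9],0],
  [1,[0,0,-0.9],0],
  [1,[0,0,-0.9],0],
  [1,[0,0,0],0],
])

```text
t: 11.5
tool_pos: [0.4837, -0.2287, 0.1994]
eef_rot: [0.604, 0.797, 0.0, 0.003]
ft_force: [-0.0, -0.2, 0.8]
width: 0.995
grip_force: 0.0
```

```bash
python3 - <<'E'
from wm import *
i=viewer.camera_info("wrist"); im=viewer.camera("wrist"); cv2.imwrite("pics/w3.png",im)
u=proj(i,[.4823,-.2276,.061])[0].astype(int); print(u)
millw(i,im,.061,(u[0]-50,max(u[1]-50,0),u[0]+50,u[1]+50))
E
python3 go.py 556.5,324.6,195 556.5,324.6,67
```

```text
[280 192]
8 mill [ 476.1 -228. ] 26.45
t 11.55 pos [ 482.5 -227.9  197.5] theta 15.64 tilt z [ 0.0029 -0.002  -1.    ] w 1.003 F [-0.5 -0.3  0.2] grip 0.0
556.5,324.6,195 units [12.803  5.505  0.039]
556.5,324.6,67 units [ 0.009 -0.007  3.2  ]
```

Call:
arm_command([
  [1,[0.8,0.34,0],0],
  [1,[0.8,0.34,0],0],
  [1,[0.8,0.34,0],0],
  [1,[0.8,0.34,0],0],
  [1,[0.8,0.34,0],0],
  [1,[0.8,0.34,0],0],
  [1,[0.8,0.34,0],0],
  [1,[0.8,0.34,0],0],
  [1,[0.8,0.34,0],0],
  [1,[0.8,0.34,0],0],
  [1,[0.8,0.34,0],0],
  [1,[0.8,0.34,0],0],
  [1,[0.8,0.34,0],0],
  [1,[0.8,0.34,0],0],
  [1,[0.8,0.34,0],0],
  [1,[0.8,0.4,0],0],
  [1,[0,0,0],0],
  [1,[0,0,0],0],
  [1,[0,0,0],0],
])

```text
t: 13.92
tool_pos: [0.555, 0.3237, 0.1952]
eef_rot: [0.605, 0.796, -0.001, -0.0]
ft_force: [0.0, 0.5, -0.2]
width: 1.002
grip_force: 0.0
```

```bash
python3 - <<'E'
from wm import *
t=viewer.camera("top"); cv2.imwrite("pics/t3.png",t)
u=proj(it,[.4823,-.2276,.061])[0]; print(u)
millw(it,t,.061,tuple((np.r_[u-17,u+17]).astype(int)))
i=viewer.camera_info("wrist"); im=viewer.camera("wrist"); cv2.imwrite("pics/w4.png",im)
u=proj(i,[.5565,.3246,.076])[0]; print(u)
for k in blobs(im,(0,0,190),(180,60,255),tuple((np.r_[u-15,u+15]).astype(int)),800): rep("dot",i,k,.076)
E
python3 go.py 556.5,324.6,67
```

```text
[412.95360171 247.62001765]
8 mill [ 476.2 -230.3] 27.16
[284.2824086  199.16256337]
t 14.03 pos [555.3 323.9 195.6] theta 15.58 tilt z [-5.e-04 -5.e-04 -1.e+00] w 1.001 F [ 0.2 -0.2  0.3] grip 0.0
556.5,324.6,67 units [0.01  0.034 3.216]
```

```bash
python3 - <<'E'
import cv2,numpy as np
t=cv2.imread("pics/t3.png");w=cv2.imread("pics/w4.png")
cv2.imwrite("pics/d.png",np.hstack([cv2.resize(t[215:285,375:445],None,fx=6,fy=6,interpolation=cv2.INTER_CUBIC),cv2.resize(w[130:250,240:330],(315,420))]))
E
```

```text
(no output)
```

View pics/d.png

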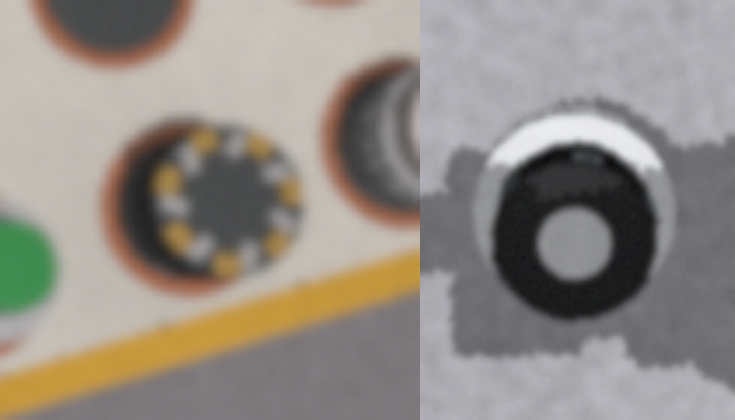

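The mill centre in the top view is (412.7,247.9) against a predicted (413.0,247.6), so it's on its mark. The nut dot is at (284,199), also as predicted, so I'll grasp the chuck.

Call:
arm_command([
  [1,[0.01,0.03,0.8],0],
  [1,[0,0,0.8],0],
  [1,[0,0,0.8],0],
  [1,[0,0,0.5],0],
  [1,[0,0,0.27],0],
  [1,[0,0,0],0],
  [1,[0,0,0],0],
  [-1,[0,0,0],0],
  [-1,[0,0,0],0],
  [-1,[0,0,0],0],
  [-1,[0,0,0],0],
  [-1,[0,0,0],0],
  [-1,[0,0,0],0],
  [-1,[0,0,0],0],
])

```text
t: 15.78
tool_pos: [0.5565, 0.3256, 0.0689]
eef_rot: [0.604, 0.797, -0.0, -0.0]
ft_force: [-0.4, -0.2, 0.4]
width: 0.242
grip_force: 0.0
```

```bash
python3 go.py 556.5,324.6,195
```

```text
t 15.78 pos [556.5 325.6  68.9] theta 15.64 tilt z [-1.e-04 -1.e-04 -1.e+00] w 0.242 F [-0.4 -0.2  0.4] grip 0.0
556.5,324.6,195 units [-0.025 -0.008 -3.153]
```

Width is 21 mm with no grip force, which doesn't fit a 42 mm nut. I need to look before doing anything else.

```bash
python3 - <<'E'
from h import *
w=viewer.camera("wrist"); s=viewer.camera("scene")
cv2.imwrite("pics/e.png",np.hstack([cv2.resize(w,(400,300)),cv2.resize(s[150:300,280:480],(400,300))]))
E
python3 go.py
```

```text
t 15.88 pos [556.6 325.6  68.9] theta 15.64 tilt z [-0.e+00 -1.e-04 -1.e+00] w 0.148 F [-0.1  0.9  0.1] grip 0.0
```

View pics/e.png

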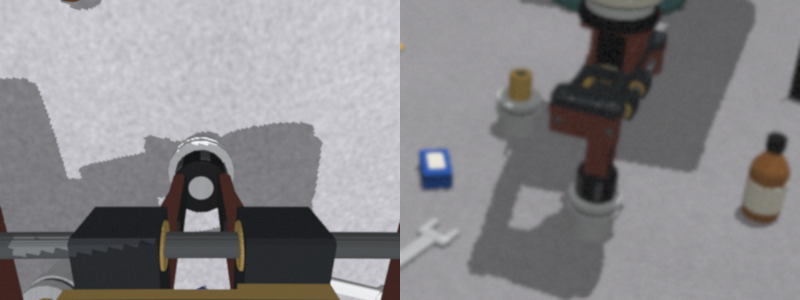

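```bash
python3 - <<'E'
from m import *
i=viewer.camera_info("wrist"); w=viewer.camera("wrist"); s=viewer.camera("scene"); cv2.imwrite("pics/w5.png",w); cv2.imwrite("pics/s5.png",s)
print(proj(i,[[.5565,.3246,.076]]),proj(isc,[[.5565,.3246,.076]]))
for lo in (120,150):
  for k in blobs(w,(0,0,lo),(180,70,255),(255,235,310,290),800): rep("dot",i,k,.076)
print(status.sense()["width"])
cv2.imwrite("pics/f.png",np.hstack([cv2.resize(w[170:320,205:355],(450,450),interpolation=cv2.INTER_CUBIC),cv2.resize(s[200:275,340:397],(342,450),interpolation=cv2.INTER_CUBIC)]))
E
```

```text
[[281.77102514 262.78234087]] [[378.99536467 234.30308164]]
dot px [282.  262.7] cen [556.6 324.6] rect [556.8 324.7] [13.5 17.8] 15.9 circ [556.1 324.4] 18.0
dot px [282.  262.7] cen [556.6 324.6] rect [556.9 324.7] [12.6 16.7] 15.1 circ [556.1 324.4] 16.9
0.06415035797174955
```

View pics/f.png

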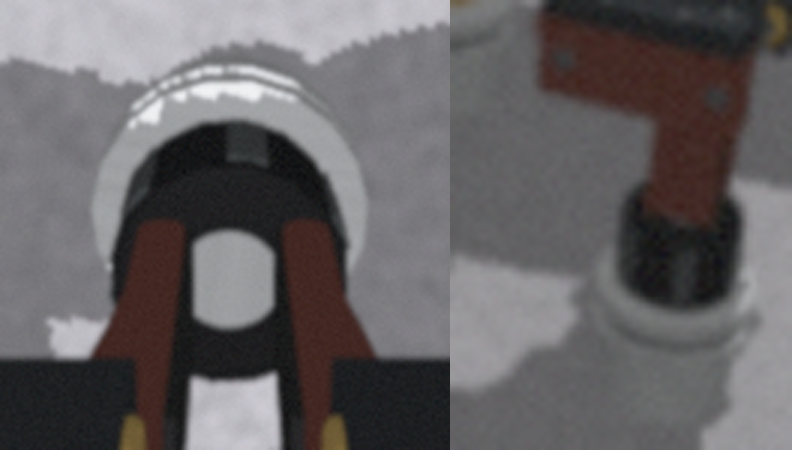

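```bash
python3 - <<'E'
from m import *
from scipy.spatial.transform import Rotation as R
i=viewer.camera_info("wrist"); st=status.sense(); p=st["tool_pos"]; M=R.from_quat(st["eef_rot"]).as_matrix()
print(p.round(4),st["width"],st["grip_force"],st["ft_force"].round(1))
for z in (-.02,-.01,0,.01,.019):
    a=p+M@[.01,0,z]; print(z,proj(i,a).round(1),proj(isc,p+M@[.01,0.01,z]).round(1),proj(isc,p+M@[-.01,0.01,z]).round(1))
E
```

```text
[0.5565 0.3256 0.0689] 0.06415035797174955 0.0 [-0.1  0.6  0.5]
-0.02 [[282.4 253.1]] [[383.3 233. ]] [[373.9 230.5]]
-0.01 [[282.4 245.2]] [[382.8 237.1]] [[373.4 234.5]]
0 [[282.4 238.1]] [[382.3 241.1]] [[372.9 238.5]]
0.01 [[282.4 231.6]] [[381.7 245.1]] [[372.4 242.5]]
0.019 [[282.4 226.4]] [[381.2 248.7]] [[372.  246.1]]
```

```bash
python3 - <<'E'
from m import *
from scipy.spatial.transform import Rotation as R
# wrist camera is rigid on the tool: reuse current relation for the fully open w1 view (tips at about (190,247),(372,247)) and w2 (gripping mill, tips about (222,245),(343,245))
i=viewer.camera_info("wrist"); st=status.sense(); p=st["tool_pos"]; M=R.from_quat(st["eef_rot"]).as_matrix()
for z in (-.015,-.01,-.005,0,.01,.019):
    print(z,*[proj(i,p+M@[.01,s*h,z]).round(0).tolist() for h in(.044,.029) for s in(1,-1)])
c=-i["view"][:3,:3].T@i["view"][:3,3]; print("cam in tool",M.T@(c-p))
E
```

```text
-0.015 [[372.0, 249.0]] [[192.0, 249.0]] [[342.0, 249.0]] [[223.0, 249.0]]
-0.01 [[370.0, 245.0]] [[195.0, 245.0]] [[340.0, 245.0]] [[225.0, 245.0]]
-0.005 [[368.0, 242.0]] [[197.0, 241.0]] [[339.0, 242.0]] [[226.0, 241.0]]
0 [[365.0, 238.0]] [[199.0, 238.0]] [[337.0, 238.0]] [[228.0, 238.0]]
0.01 [[361.0, 232.0]] [[203.0, 232.0]] [[334.0, 232.0]] [[230.0, 232.0]]
0.019 [[358.0, 226.0]] [[207.0, 226.0]] [[332.0, 226.0]] [[233.0, 226.0]]
cam in tool [ 7.58763319e-02  4.81836830e-05 -1.72732692e-01]
```

The chuck hasn't moved; the fingers closed just above the nut. In both views, and at three different openings, the tips sit about 10 mm behind the reported TCP. I'll therefore take tip z as reported z + 10 mm, which puts the nut grasp at z ≈ 40.

Call:
arm_command([
  [1,[0,0,0],0],
  [1,[0,0,0],0],
  [1,[0,0,0],0],
  [1,[0,0,0],0],
  [1,[0,0,0],0],
  [1,[0,0,0],0],
  [1,[0,0,0],0],
  [1,[-0.02,0,0.2],0],
  [1,[0,0,0.3],0],
  [1,[0,0,0.2],0],
  [1,[0,0,0.02],0],
  [1,[0,0,0],0],
  [-1,[0,0,0],0],
  [-1,[0,0,0],0],
  [-1,[0,0,0],0],
  [-1,[0,0,0],0],
  [-1,[0,0,0],0],
  [-1,[0,0,0],0],
  [-1,[0,0,0],0],
])

```text
t: 18.35
tool_pos: [0.5565, 0.3248, 0.0401]
eef_rot: [0.604, 0.797, -0.0, -0.0]
ft_force: [-1.7, -0.5, 2.2]
width: 0.47
grip_force: 35.0
```

```bash
python3 go.py 556.5,324.6,165
```

```text
t 18.35 pos [556.5 324.8  40.1] theta 15.64 tilt z [-5.e-04 -3.e-04 -1.e+00] w 0.47 F [-1.7 -0.5  2.2] grip 34.987884163856506
556.5,324.6,165 units [-5.000e-03 -3.000e-03 -3.122e+00]
```

Call:
arm_command([
  [-1,[0,0,-0.2],0],
  [-1,[0,0,-0.4],0],
  [-1,[0,0,-0.6],0],
  [-1,[0,0,-0.6],0],
  [-1,[0,0,-0.5],0],
  [-1,[0,0,-0.3],0],
  [-1,[0,0,0],0],
  [-1,[0,0,0],0],
])

```text
t: 19.35
tool_pos: [0.5561, 0.3246, 0.1434]
eef_rot: [0.604, 0.797, -0.001, -0.0]
ft_force: [0.0, -0.5, -6.4]
width: 0.473
grip_force: 35.0
```

```bash
python3 go.py 599.4,-293.6,144
```

```text
t 19.35 pos [556.1 324.6 143.4] theta 15.64 tilt z [-1.4e-03 -7.0e-04 -1.0e+00] w 0.473 F [ 0.  -0.5 -6.4] grip 34.98000204563141
599.4,-293.6,144 units [-1.5174e+01 -3.1230e+00 -7.0000e-03]
```

Call:
arm_command([
  [-1,[-0.4,0,0],0],
  [-1,[-0.6,-0.08,0],0],
  [-1,[-0.83,-0.19,0],0],
  [-1,[-0.83,-0.19,0],0],
  [-1,[-0.83,-0.19,0],0],
  [-1,[-0.83,-0.19,0],0],
  [-1,[-0.83,-0.19,0],0],
  [-1,[-0.83,-0.19,0],0],
  [-1,[-0.83,-0.19,0],0],
  [-1,[-0.83,-0.19,0],0],
  [-1,[-0.83,-0.19,0],0],
  [-1,[-0.83,-0.19,0],0],
  [-1,[-0.83,-0.19,0],0],
  [-1,[-0.83,-0.19,0],0],
  [-1,[-0.83,-0.19,0],0],
  [-1,[-0.83,-0.19,0],0],
  [-1,[-0.83,-0.19,0],0],
  [-1,[-0.83,-0.19,0],0],
  [-1,[-0.6,0,0],0],
  [-1,[-0.29,0,0],0],
])

```text
t: 21.85
tool_pos: [0.6, -0.2951, 0.144]
eef_rot: [0.605, 0.796, -0.0, 0.0]
ft_force: [-0.2, 0.2, -4.2]
width: 0.473
grip_force: 35.0
```

Call:
arm_command([
  [-1,[0,0,0],0],
  [-1,[0,0,0],0],
])

```text
t: 22.1
tool_pos: [0.5998, -0.2918, 0.1439]
eef_rot: [0.604, 0.797, 0.0, -0.001]
ft_force: [-0.0, -0.0, -5.4]
width: 0.473
grip_force: 35.0
```

```bash
python3 go.py 599.4,-293.6,46.1
```

```text
t 22.1 pos [ 599.8 -291.8  143.9] theta 15.69 tilt z [-9.e-04  1.e-03 -1.e+00] w 0.473 F [-0.  -0.  -5.4] grip 34.979978799819946
599.4,-293.6,46.1 units [-0.044 -0.021  2.446]
```

Down to about 6 mm above the board, then settle.

Call:
arm_command([
  [-1,[-0.03,-0.02,0.4],0],
  [-1,[0,0,0.7],0],
  [-1,[0,0,0.6],0],
  [-1,[0,0,0.35],0],
  [-1,[0,0,0.2],0],
  [-1,[0,0,0.08],0],
  [-1,[0,0,0],0],
  [-1,[0,0,0],0],
])

```text
t: 23.1
tool_pos: [0.6003, -0.2948, 0.0518]
eef_rot: [0.604, 0.797, 0.0, 0.001]
ft_force: [0.2, 0.4, -4.4]
width: 0.473
grip_force: 35.0
```

```bash
python3 go.py 599.4,-293.6,46.1
```

```text
t 23.1 pos [ 600.3 -294.8   51.8] theta 15.64 tilt z [ 1.1e-03 -8.0e-04 -1.0e+00] w 0.473 F [ 0.2  0.4 -4.4] grip 34.97962296009064
599.4,-293.6,46.1 units [ 0.036 -0.012  0.142]
```

Call:
arm_command([
  [-1,[0.03,-0.01,0.04],0],
  [-1,[0,0,0.04],0],
  [-1,[0,0,0.03],0],
  [-1,[0,0,0.02],0],
  [-1,[0,0,0.01],0],
  [-1,[0,0,0],0],
])

```text
t: 23.85
tool_pos: [0.599, -0.2936, 0.0462]
eef_rot: [0.604, 0.797, -0.0, 0.0]
ft_force: [-3.8, 0.6, 5.5]
width: 0.475
grip_force: 35.0
```

```bash
python3 go.py 599.4,-293.6,46.1
```

```text
t 23.85 pos [ 599.  -293.6   46.2] theta 15.64 tilt z [ 2.e-04 -4.e-04 -1.e+00] w 0.475 F [-3.8  0.6  5.5] grip 34.99572157859802
599.4,-293.6,46.1 units [-0.003  0.009  0.002]
```

Call:
arm_command([
  [1,[0,0,0],0],
  [1,[0,0,0],0],
  [1,[0,0,0],0],
  [1,[0,0,0],0],
  [1,[0,0,0],0],
  [1,[0,0,-0.3],0],
  [1,[0,0,-0.7],0],
  [1,[0,0,-0.9],0],
  [1,[0,0,-0.9],0],
  [1,[0,0,-0.4],0],
  [1,[0,0,0],0],
])

```text
t: 25.22
tool_pos: [0.5997, -0.2938, 0.1747]
eef_rot: [0.604, 0.797, 0.0, 0.001]
ft_force: [-0.3, -0.5, 0.4]
width: 1.004
grip_force: 0.0
```

```bash
python3 go.py 449,143.6,170
```

```text
t 25.23 pos [ 599.7 -293.8  174.7] theta 15.64 tilt z [ 0.0022 -0.0015 -1.    ] w 1.004 F [-0.3 -0.5  0.4] grip 0.0
449,143.6,170 units [11.547 -0.68   0.094]
```

Call:
arm_command([
  [1,[0.82,-0.05,0],0],
  [1,[0.82,-0.05,0],0],
  [1,[0.82,-0.05,0],0],
  [1,[0.82,-0.05,0],0],
  [1,[0.82,-0.05,0],0],
  [1,[0.82,-0.05,0],0],
  [1,[0.82,-0.05,0],0],
  [1,[0.82,-0.05,0],0],
  [1,[0.82,-0.05,0],0],
  [1,[0.82,-0.05,0],0],
  [1,[0.82,-0.05,0],0],
  [1,[0.82,-0.05,0],0],
  [1,[0.82,-0.05,0],0],
  [1,[0.82,0,0],0],
  [1,[0,0,0],0],
  [1,[0,0,0],0],
  [1,[0,0,0],0],
])

```text
t: 27.35
tool_pos: [0.4503, 0.1409, 0.1729]
eef_rot: [0.605, 0.796, -0.0, -0.0]
ft_force: [-0.4, -0.3, 0.0]
width: 0.998
grip_force: 0.0
```

```bash
python3 - <<'E'
from wm import *
t=viewer.camera("top"); cv2.imwrite("pics/t6.png",t)
i=viewer.camera_info("wrist"); im=viewer.camera("wrist"); cv2.imwrite("pics/w6.png",im)
u=proj(i,[.449,.1436,.078])[0]; print(u)
for k in blobs(im,(12,90,50),(32,255,255),tuple((np.r_[u-35,u+35]).astype(int)),800): rep("brass",i,k,.078)
v=proj(it,[.5994,-.2936,.082])[0]; print(v)
for k in blobs(t,(0,0,0),(180,255,60),tuple((np.r_[v-14,v+14]).astype(int)),800): rep("nut",it,k,.082)
for k in blobs(T,(0,0,0),(180,255,70),(155,200,190,233),800): rep("nut0",it,k,.076)
E
python3 go.py 449,143.6,40
```

```text
[281.76014562 203.71179131]
brass px [281.4 199. ] cen [447.8 147. ] rect [447.5 147.2] [26.2 31.8] 16.3 circ [447.2 147.1] 31.9
[441.24512619 195.06237192]
nut px [439.1 196.5] cen [ 596.1 -288.5] rect [ 596.1 -288.7] [36.9 47.2] 13.4 circ [ 596.4 -288.6] 47.5
nut0 px [170.7 216.1] cen [555.4 320. ] rect [555.7 320. ] [46.1 40.1] 63.9 circ [555.2 320.2] 47.2
t 27.45 pos [450.4 140.9 173.2] theta 15.56 tilt z [-3.e-04 -3.e-04 -1.e+00] w 1.003 F [ 0.9 -0.7  0.1] grip 0.0
449,143.6,40 units [ 0.075 -0.015  3.329]
```

Call:
arm_command([
  [1,[0.08,-0.01,0.8],0],
  [1,[0,0,0.8],0],
  [1,[0,0,0.8],0],
  [1,[0,0,0.55],0],
  [1,[0,0,0.3],0],
  [1,[0,0,0.08],0],
  [1,[0,0,0],0],
  [-1,[0,0,0],0],
  [-1,[0,0,0],0],
  [-1,[0,0,0],0],
  [-1,[0,0,0],0],
  [-1,[0,0,0],0],
  [-1,[0,0,0],0],
  [-1,[0,0,0],0],
  [-1,[0,0,0],0],
  [-1,[0,0,0],0],
])

```text
t: 29.45
tool_pos: [0.4487, 0.1447, 0.0401]
eef_rot: [0.604, 0.797, -0.0, -0.0]
ft_force: [-0.5, 0.4, 0.7]
width: 0.313
grip_force: 35.0
```

```bash
python3 go.py 449,143.6,40
```

```text
t 29.45 pos [448.7 144.7  40.1] theta 15.64 tilt z [-5.e-04 -2.e-04 -1.e+00] w 0.313 F [-0.5  0.4  0.7] grip 34.99415338039398
449,143.6,40 units [-0.028  0.001  0.002]
```

Call:
arm_command([
  [-1,[0,0,-0.2],0],
  [-1,[0,0,-0.4],0],
  [-1,[0,0,-0.6],0],
  [-1,[0,0,-0.6],0],
  [-1,[0,0,-0.5],0],
  [-1,[0,0,-0.3],0],
  [-1,[0,0,0],0],
  [-1,[0,0,0],0],
])

```text
t: 30.45
tool_pos: [0.4482, 0.1446, 0.1434]
eef_rot: [0.604, 0.797, -0.001, -0.001]
ft_force: [0.5, -0.1, -6.6]
width: 0.313
grip_force: 35.0
```

```bash
python3 go.py 548.1,-110.5,144
```

```text
t 30.45 pos [448.2 144.6 143.4] theta 15.64 tilt z [-1.6e-03 -4.0e-04 -1.0e+00] w 0.313 F [ 0.5 -0.1 -6.6] grip 34.98810946941376
548.1,-110.5,144 units [-6.815  0.687 -0.017]
```

Call:
arm_command([
  [-1,[-0.4,0,0],0],
  [-1,[-0.6,0.09,0],0],
  [-1,[-0.82,0.1,0],0],
  [-1,[-0.82,0.1,0],0],
  [-1,[-0.82,0.1,0],0],
  [-1,[-0.82,0.1,0],0],
  [-1,[-0.82,0.1,0],0],
  [-1,[-0.82,0.1,0],0],
  [-1,[-0.6,0,0],0],
  [-1,[-0.3,0,0],0],
  [-1,[0,0,0],0],
  [-1,[0,0,0],0],
  [-1,[0,0,0],0],
])

```text
t: 32.08
tool_pos: [0.5486, -0.1095, 0.1442]
eef_rot: [0.604, 0.797, -0.0, -0.0]
ft_force: [-0.2, -0.4, -6.4]
width: 0.31
grip_force: 35.0
```

```bash
python3 go.py 548.1,-110.5,46.1
```

```text
t 32.08 pos [ 548.6 -109.5  144.2] theta 15.7 tilt z [-5.e-04  3.e-04 -1.e+00] w 0.31 F [-0.2 -0.4 -6.4] grip 34.98814523220062
548.1,-110.5,46.1 units [-0.022 -0.018  2.452]
```

Call:
arm_command([
  [-1,[-0.02,-0.02,0.4],0],
  [-1,[0,0,0.7],0],
  [-1,[0,0,0.6],0],
  [-1,[0,0,0.35],0],
  [-1,[0,0,0.2],0],
  [-1,[0,0,0.08],0],
  [-1,[0,0,0],0],
  [-1,[0,0,0],0],
])

```text
t: 33.08
tool_pos: [0.5491, -0.1117, 0.0516]
eef_rot: [0.604, 0.797, 0.0, 0.001]
ft_force: [0.4, 0.9, -5.7]
width: 0.314
grip_force: 35.0
```

```bash
python3 go.py 548.1,-110.5,46.1
```

```text
t 33.08 pos [ 549.1 -111.7   51.6] theta 15.64 tilt z [ 1.3e-03 -5.0e-04 -1.0e+00] w 0.314 F [ 0.4  0.9 -5.7] grip 34.98829543590546
548.1,-110.5,46.1 units [ 0.037 -0.016  0.138]
```

Call:
arm_command([
  [-1,[0.03,-0.01,0.04],0],
  [-1,[0,0,0.04],0],
  [-1,[0,0,0.03],0],
  [-1,[0,0,0.02],0],
  [-1,[0,0,0.01],0],
  [-1,[0,0,0],0],
])

```text
t: 33.83
tool_pos: [0.5478, -0.1106, 0.0461]
eef_rot: [0.604, 0.797, -0.0, 0.0]
ft_force: [-3.7, 0.4, 5.3]
width: 0.313
grip_force: 35.0
```

```bash
python3 go.py 548.1,-110.5,46.1
```

```text
t 33.83 pos [ 547.8 -110.6   46.1] theta 15.64 tilt z [ 2.e-04 -3.e-04 -1.e+00] w 0.313 F [-3.7  0.4  5.3] grip 34.99972343444824
548.1,-110.5,46.1 units [-0.     0.008 -0.   ]
```

Call:
arm_command([
  [1,[0,0,0],0],
  [1,[0,0,0],0],
  [1,[0,0,0],0],
  [1,[0,0,0],0],
  [1,[0,0,0],0],
  [1,[0,0,-0.3],0],
  [1,[0,0,-0.7],0],
  [1,[0,0,-0.9],0],
  [1,[0,0,-0.9],0],
  [1,[0,0,-0.4],0],
  [1,[0,0,0],-10.5],
  [1,[0,0,0],-10.5],
  [1,[0,0,0],-10.5],
  [1,[0,0,0],0],
  [1,[0,0,0],0],
])

```text
t: 35.7
tool_pos: [0.5476, -0.1104, 0.1731]
eef_rot: [0.367, 0.93, -0.0, -0.0]
ft_force: [0.5, 0.2, -0.0]
width: 0.997
grip_force: 0.0
```

```bash
python3 go.py 596.3,138,150
```

```text
t 35.7 pos [ 547.6 -110.4  173.1] theta 46.93 tilt z [-6.e-04  1.e-04 -1.e+00] w 0.997 F [ 0.5  0.2 -0. ] grip 0.0
596.3,138,150 units [3.35  5.369 0.578]
```

Call:
arm_command([
  [1,[0.42,0.67,0.07],0],
  [1,[0.42,0.67,0.07],0],
  [1,[0.42,0.67,0.07],0],
  [1,[0.42,0.67,0.07],0],
  [1,[0.42,0.67,0.07],0],
  [1,[0.42,0.67,0.07],0],
  [1,[0.42,0.67,0.07],0],
  [1,[0.41,0.68,0.07],0],
  [1,[0,0,0],0],
  [1,[0,0,0],0],
  [1,[0,0,0],0],
])

```text
t: 37.08
tool_pos: [0.5955, 0.1371, 0.151]
eef_rot: [0.366, 0.931, -0.0, -0.0]
ft_force: [0.3, 0.2, 0.3]
width: 0.999
grip_force: 0.0
```

```bash
python3 - <<'E'
from wm import *
t=viewer.camera("top"); cv2.imwrite("pics/t7.png",t)
i=viewer.camera_info("wrist"); im=viewer.camera("wrist"); cv2.imwrite("pics/w7.png",im)
for k in blobs(im,(100,100,30),(130,255,255),(200,100,370,250),3000): rep("case",i,k,.022)
for k in blobs(im,(15,0,130),(60,90,255),(250,170,310,230),1000): rep("patch",i,k,.022)
v=proj(it,[.5481,-.1105,.084])[0]; print(v)
for k in blobs(t,(12,100,60),(32,255,255),tuple((np.r_[v-12,v+12]).astype(int)),300): rep("brass",it,k,.084)
cv2.imwrite("pics/g.png",np.hstack([cv2.resize(im[100:280,180:380],(400,360)),cv2.resize(t[165:300,330:480],(400,360))]))
E
python3 go.py 596.3,138,-6
```

```text
case px [285.3 193.9] cen [595.5 140.6] rect [595.1 140.6] [51.7 36.3] 47.5 circ [596.1 140. ] 59.6
patch px [285.1 196.2] cen [596.7 139.3] rect [596.6 139.3] [29.1 17. ] 47.1 circ [596.7 139.4] 32.7
[362.78666548 217.74722587]
brass px [362.1 218.5] cen [ 546.5 -109. ] rect [ 546.7 -108.7] [24.  28.4] 25.8 circ [ 546.4 -108.9] 28.5
t 37.17 pos [595.6 137.2 151.1] theta 47.05 tilt z [ 0.e+00 -3.e-04 -1.e+00] w 1.0 F [ 0.5 -0.8  0.1] grip 0.0
596.3,138,-6 units [3.000e-03 2.700e-02 3.927e+00]
```

View pics/g.png

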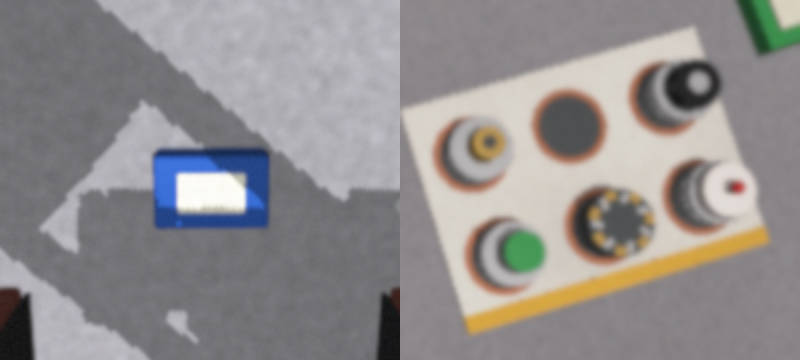

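The board shows all three tools seated on their marks. The case is centred at (596.5,139) and aligned with the jaws.

```bash
python3 go.py 596.5,139,-3
```

```text
t 37.17 pos [595.6 137.2 151.1] theta 47.05 tilt z [ 0.e+00 -3.e-04 -1.e+00] w 1.0 F [ 0.5 -0.8  0.1] grip 0.0
596.5,139,-3 units [0.016 0.049 3.852]
```

Call:
arm_command([
  [1,[0.02,0.05,0.8],0],
  [1,[0,0,0.8],0],
  [1,[0,0,0.8],0],
  [1,[0,0,0.7],0],
  [1,[0,0,0.4],0],
  [1,[0,0,0.25],0],
  [1,[0,0,0.1],0],
  [1,[0,0,0],0],
  [1,[0,0,0],0],
  [-1,[0,0,0],0],
  [-1,[0,0,0],0],
  [-1,[0,0,0],0],
  [-1,[0,0,0],0],
  [-1,[0,0,0],0],
  [-1,[0,0,0],0],
  [-1,[0,0,0],0],
], grip_force=15)

```text
t: 39.17
tool_pos: [0.5964, 0.1401, -0.003]
eef_rot: [0.365, 0.931, -0.0, -0.0]
ft_force: [-0.4, -0.4, 0.9]
width: 0.587
grip_force: 15.0
```

```bash
python3 go.py 596.5,139,-3
```

```text
t 39.17 pos [596.4 140.1  -3. ] theta 47.14 tilt z [-1.e-04 -1.e-04 -1.e+00] w 0.587 F [-0.4 -0.4  0.9] grip 14.998375475406647
596.5,139,-3 units [-0.021 -0.019 -0.001]
```

Call:
arm_command([
  [-1,[0,0,-0.2],0],
  [-1,[0,0,-0.4],0],
  [-1,[0,0,-0.6],0],
  [-1,[0,0,-0.7],0],
  [-1,[0,0,-0.7],0],
  [-1,[0,0,-0.5],0],
  [-1,[0,0,-0.3],0],
  [-1,[0,0,0],0],
  [-1,[0,0,0],0],
])

```text
t: 40.3
tool_pos: [0.5958, 0.1401, 0.1323]
eef_rot: [0.365, 0.931, -0.0, -0.001]
ft_force: [-0.1, -0.6, -1.0]
width: 0.592
grip_force: 15.0
```

```bash
python3 go.py 482,-227.5,132
```

```text
t 40.3 pos [595.8 140.1 132.3] theta 47.14 tilt z [-1.2e-03 -2.0e-04 -1.0e+00] w 0.592 F [-0.1 -0.6 -1. ] grip 14.998203366994858
482,-227.5,132 units [-4.165 -8.671  0.014]
```

Call:
arm_command([
  [-1,[-0.1,-0.3,0],0],
  [-1,[-0.25,-0.5,0],0],
  [-1,[-0.34,-0.7,0],0],
  [-1,[-0.34,-0.7,0],0],
  [-1,[-0.34,-0.7,0],0],
  [-1,[-0.34,-0.7,0],0],
  [-1,[-0.34,-0.7,0],0],
  [-1,[-0.34,-0.7,0],0],
  [-1,[-0.34,-0.7,0],0],
  [-1,[-0.34,-0.7,0],0],
  [-1,[-0.34,-0.7,0],0],
  [-1,[-0.34,-0.7,0],0],
  [-1,[-0.25,-0.5,0],0],
  [-1,[-0.16,-0.37,0],0],
  [-1,[0,0,0],0],
  [-1,[0,0,0],0],
  [-1,[0,0,0],0],
])

```text
t: 42.42
tool_pos: [0.4826, -0.2265, 0.133]
eef_rot: [0.365, 0.931, 0.0, -0.0]
ft_force: [-0.1, 0.3, -0.5]
width: 0.593
grip_force: 15.0
```

```bash
python3 go.py 482,-227.5,58
```

```text
t 42.42 pos [ 482.6 -226.5  133. ] theta 47.19 tilt z [-1.e-04  2.e-04 -1.e+00] w 0.593 F [-0.1  0.3 -0.5] grip 14.998134970664978
482,-227.5,58 units [-0.006 -0.029  1.874]
```

Call:
arm_command([
  [-1,[0,-0.02,0.3],0],
  [-1,[0,0,0.5],0],
  [-1,[0,0,0.5],0],
  [-1,[0,0,0.25],0],
  [-1,[0,0,0.12],0],
  [-1,[0,0,0.06],0],
  [-1,[0,0,0],0],
  [-1,[0,0,0],0],
])

```text
t: 43.42
tool_pos: [0.4823, -0.2281, 0.0643]
eef_rot: [0.365, 0.931, -0.0, 0.0]
ft_force: [0.7, -0.3, -0.8]
width: 0.589
grip_force: 15.0
```

```bash
python3 go.py 482,-227.5,58; python3 - <<'E'
from h import *
cv2.imwrite("pics/h.png",np.hstack([cv2.resize(viewer.camera("wrist")[130:330,160:400],(400,333)),cv2.resize(viewer.camera("scene")[110:210,150:290],(400,333))[:333]]))
E
```

```text
t 43.42 pos [ 482.3 -228.1   64.3] theta 47.14 tilt z [ 8.e-04 -6.e-04 -1.e+00] w 0.589 F [ 0.7 -0.3 -0.8] grip 14.998186826705933
482,-227.5,58 units [0.016 0.005 0.156]
```

View pics/h.png

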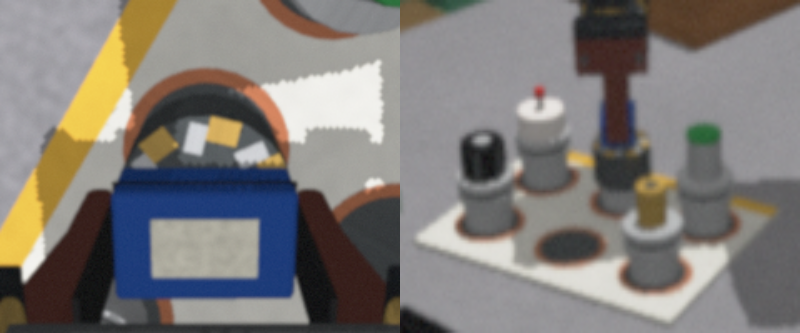

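The case is level and centred about 6 mm above the mill, and everything else is upright. I'll lower it gently.

Call:
arm_command([
  [-1,[0.01,0,0.04],0],
  [-1,[0,0,0.04],0],
  [-1,[0,0,0.03],0],
  [-1,[0,0,0.02],0],
  [-1,[0,0,0.02],0],
  [-1,[0,0,0],0],
  [-1,[0,0,0],0],
])

```text
t: 44.4
tool_pos: [0.4817, -0.2276, 0.0579]
eef_rot: [0.365, 0.931, -0.0, 0.0]
ft_force: [-0.6, 0.7, 2.0]
width: 0.59
grip_force: 15.0
```

```bash
python3 go.py 482,-227.5,58
```

```text
t 44.4 pos [ 481.7 -227.6   57.9] theta 47.14 tilt z [-0.e+00 -1.e-04 -1.e+00] w 0.59 F [-0.6  0.7  2. ] grip 14.99850109219551
482,-227.5,58 units [-0.005  0.007 -0.002]
```

Call:
arm_command([
  [1,[0,0,0],0],
  [1,[0,0,0],0],
  [1,[0,0,0],0],
  [1,[0,0,0],0],
  [1,[0,0,-0.2],0],
  [1,[0,0,-0.6],0],
  [1,[0,0,-0.9],0],
  [1,[0,0,-0.9],0],
  [1,[0,0,-0.4],0],
  [1,[0.6,0.4,0],0],
  [1,[0.8,0.5,0],0],
  [1,[0.8,0.5,0],0],
  [1,[0.8,0.5,0],0],
  [1,[0.8,0.5,0],0],
  [1,[0.8,0.5,0],0],
  [1,[0.5,0.3,0],0],
  [1,[0,0,0],0],
  [1,[0,0,0],0],
])

```text
t: 46.65
tool_pos: [0.4196, 0.0045, 0.1777]
eef_rot: [0.365, 0.931, -0.0, 0.0]
ft_force: [0.2, -0.3, 0.0]
width: 1.002
grip_force: 0.0
```

```bash
python3 go.py; python3 - <<'E'
from m import *
t=viewer.camera("top");s=viewer.camera("scene")
for k in blobs(t,(100,120,40),(130,255,255),(395,225,435,265),500): rep("case",it,k,.083)
cv2.imwrite("pics/i.png",np.hstack([cv2.resize(t[165:300,330:480],(400,360)),cv2.resize(s[110:210,150:290],(400,360))]))
E
```

```text
t 46.65 pos [419.6   4.5 177.7] theta 47.16 tilt z [ 1.e-04 -5.e-04 -1.e+00] w 1.002 F [ 0.2 -0.3  0. ] grip 0.0
```

View pics/i.png

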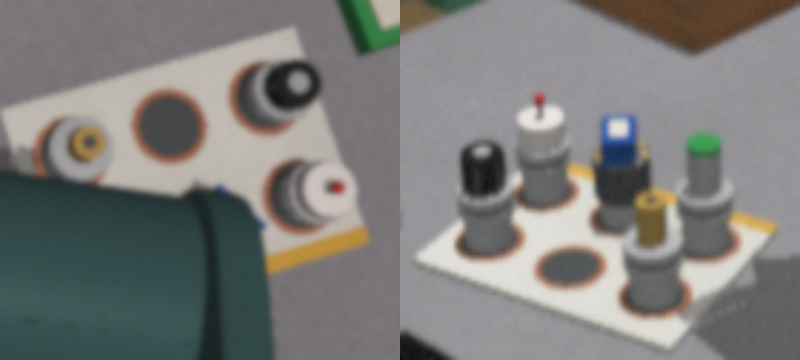

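The scene view shows all the tools upright on their marks and the case flat on the mill, with its patch at about (226.6,145.6). One numeric check, then I'll hand in.

```bash
python3 - <<'E'
from m import *
from workcell import order
p=onplane(isc,[[226.6,145.4]],.083)[0]*1000; d=p[:2]-[482,-227.5]; print(p.round(1),d)
if np.hypot(*d)<8: print(order.sign_off())
E
```

```text
[ 483.7 -225.5   83. ] [1.68439484 2.03333555]
the job is handed in; nothing more can be done
None
```

The job is handed in: the face mill and both chucks stand upright on their marks, the case lies flat on the mill about 3 mm off centre by my last measurement, and the arm had moved clear at about 47 s; no verdict was returned.

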